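# Clamp a tube rack on the lab shaker

## Task

Mount the orange-capped tube rack on the shaker: with the rack tilted, hook its yellow tab in under the steel lip, then swing the other end down and press its yellow pad until the rack lies flat on the platform with the red catch snapped over its edge. Don't tip the rack on its side, and leave the green-capped rack and everything else where it stands.

Things in the scene. Friction and masses are not known exactly. Their poses are not given: they have to be found in the camera images.
- rack_handle (a point): Centre of the carrying bar of the blue tube rack with ORANGE caps (0.3 kg, loose, starts flat on the bench). Rack axes: x from tab end to pad end, z up. Bar: 12 mm thick (x), 84 mm long (y), 18 mm high, centre 85 mm above the rack's underside; below it free space down to the caps (52 mm); posts under its two ends. Grasp it from above at mid length, closing along rack x.
- rack_plate (a point): Centre of the underside of that rack's base plate, which is 120 (x) by 84 (y) by 6 mm. Same axes. The bar centre is 4 mm toward -x from it.
- rack_tab (a point): Middle of the end face of the rack's yellow tab, which juts 12 mm from the plate at the rack's -x end: 48 mm wide, 5 mm thick, underside level with the rack's underside. The point is 68 mm from the bar centre along rack -x and 82.5 mm below it. Same axes.
- rack_pad (a point): Centre of the top of the rack's yellow press pad (16 mm along x, 40 mm along y) near its +x end: 54 mm from the bar centre along +x, 56 mm above the underside, 4 mm above the caps; the plate ends 10 mm beyond it. Push it straight down to snap the rack home.
- clamp_seat (a point): Point on the top of the grey platform of the white shaker (fixed; platform 95 mm above the bench), midway in the clamp. Clamp axes: x from the steel lip (robot's side) to the red catch, z up. A seated rack has parallel axes and its plate centre here, with 2 to 3 mm play along x. Let go with its tab hooked, the rack rests on the catch's slope, pad end raised about 0.1 rad, until pressed.
- lip_edge (a point): Middle of the lower free edge of the steel lip, 65 mm from clamp_seat along clamp -x, 13 mm above the platform (lip 5 mm thick, 88 mm wide). Under it: stop wall 10 mm further in, side cheeks 60 mm apart. The rack goes in with its pad end raised 0.2 to 0.3 rad and the tab's underside 2 to 3 mm above the platform, then slides toward the lip; seated, the tab's end is 7 to 10 mm in.
- catch_nose (a point): Tip of the red sprung catch: at rest 54 mm from clamp_seat along clamp +x, 10.5 mm above the platform, 44 mm wide. Above the tip a steep slope rises away to 26 mm height at 62 mm. It slides outward (clamp +x) as the plate's end is pressed down past it, then springs back over the plate. The point moves with the catch.
- catch (a joint): Outward travel of the red catch in m: 0 at rest, 0.010 at most. Spring about 3 N at rest and 6.6 N at 6 mm; pressing the pad down past it takes roughly 5 to 12 N.
- green_handle (a point): Centre of the carrying bar of the other rack, of the same shape but with GREEN caps, standing on the bench. Leave it alone.
- bottle: White bottle with blue cap, 60 mm across, 100 mm tall, origin at its underside. Leave alone.
- jar: Amber jar, 64 mm across, 75 mm tall, origin at its underside. Leave alone.
- beaker: Clear cup, 68 mm across, 80 mm tall, origin at its underside. Leave alone.
- pipette: White and grey pipette lying on the bench, about 215 mm long, 24 mm high; origin on its underside where the grey tip begins. Leave alone.
- timer: Small white timer, 50 x 65 x 18 mm, flat on the bench, origin at its underside. Leave alone.
There are look-alikes about, which are no part of the job. What is shaped like the part that bears rack_handle but brown is not meant.

How it is judged:
On the way, in this order (a step that is already met when the one before it is completed fails the run):
1. the tab is in under the lip while the rack is still tilted, pad end up (x of rack_tab in the frame of clamp_seat between -0.079 and -0.067 m and y of rack_tab in the frame of clamp_seat between -0.012 and 0.012 m and z of rack_tab in the frame of clamp_seat between -0.003 and 0.012 m and angle between rack_handle's own z axis and vertical above 0.07 rad), for 0.1 s.
2. the rack is swung down flat and the catch has snapped back over its end (angle between rack_handle's own z axis and vertical below 0.035 rad and z of rack_pad in the frame of clamp_seat below 0.059 m and value of joint catch below 0.003 m), for 0.2 s.
At the end, for the whole second after the job is handed in: Orange-capped rack flat (0.035 rad) on the platform, tab under the lip within 12 mm of the clamp's middle line and 5 mm of the platform, pad end within 3 mm of fully down, within 0.15 rad of the clamp's direction, catch back within 3 mm of rest and still (all of step 2 and x of rack_tab in the frame of clamp_seat between -0.079 and -0.067 m and y of rack_tab in the frame of clamp_seat between -0.012 and 0.012 m and z of rack_tab in the frame of clamp_seat below 0.007 m and angle between the x axis of rack_handle and the x axis of clamp_seat, either way round below 0.15 rad and velocity of joint catch below 0.02 m/s); the robot touches nothing.
It fails at once if the orange-capped rack is tipped by more than 0.8 rad (angle between rack_handle's own z axis and vertical above 0.8 rad).
It fails at once if the green-capped rack or another bystander is moved by more than 30 mm (distance of any of green_handle, bottle, jar, beaker, pipette, timer from where it was at the start of the episode above 0.03 m).
It also fails if it takes over 53 s, if anything falls off the work surface, if the arm or the gripper's body presses on something with over 40 N, if the wrist force passes 120 N, or if a joint passes its speed limit or range.

## Robot

A 6-joint arm with a two-finger parallel gripper is mounted at the origin on the work surface. World frame = base frame: x ahead of the robot, y to its left, z up, the work surface at z = 0. Lengths are in m, angles in rad, forces in N, time in s.
With the tool pointing down it reaches from about 0.275 to 0.825 m from the base axis. Payload 4.9 kg.
Tool frame: the origin (TCP) lies midway between the tips of the shut fingers; the grasp point (between the pads) lies 19 mm behind it (bot.grip_depth is the distance from the TCP to the grasp point, in m); y points along the fingers, x is the direction in which the jaws open and shut, and the axes are right-handed (so a half turn about y gives the same grasp; the last joint's range is limited). The gripper opens to 85 mm and grips with 20 to 120 N. Pads are 22 mm wide; open, the fingers measure 114 mm over their backs; the gripper's body (76 mm by 85 mm) begins 54 mm behind the grasp point. The pads swing forward as they close: fully open they stand 13 mm farther back than shut.
Start: joints at [-0.134, 0.326, -0.193, 1.052, 0, 1.437], TCP at [0.55, 0, 0.231] pointing down, gripper open.
Joint ranges: [-2.65, 2.65], [-0.97, 1.79], [-1.3, 1.35], [-1.93, 2.1], [-1.47, 1.37], [-3.14, 3.14]. Speed limits (rad/s): [2.57, 2.57, 3.14, 3.14, 3.14, 3.14].

## Interface

Orientations are given as a unit quaternion [w, x, y, z].
In Python, from cell import bot gives the robot as it stands. Calls block until the motion is done:
- bot.move_pose(position, orientation): joint-space move of the TCP to a pose.
- bot.move_linear(position, speed=0.15, rotation=None, until_force=None): straight line of the TCP; rotation=None keeps the orientation; speed is the mean speed in m/s. With until_force (N) it stops when the force on the tool has changed by that much, and returns True; else False.
- bot.goto_joints(angles): joint-space move.
- bot.set_gripper(opening, grasp_force=None): opening from 0.0 (shut) to 1.0 (fully open); grasp_force is the grip in N (None keeps the last); returns when the fingers have stopped.
- bot.wait(seconds).
- bot.solve_ik(position, orientation): joint angles nearest the present ones, or None.
- bot.camera(name): name is "scene" or "side" or "wrist"; returns the picture (480x640x3 uint8, red, green, blue); there is no depth.
- bot.calibration(name): a dict with "mtx" (3x3 intrinsics, pixels), "k1" (the pictures are not rectified: a ray, as slopes to the right and down, at radius r is drawn at 1 + k1 r^2 times it, then the intrinsics apply), "extrinsics" (4x4, takes a point from world to camera coordinates); the wrist camera has in their place "hand_eye" (4x4, takes a point from camera to tool coordinates, whose origin is the TCP and whose axes are the tool frame's). Camera axes: x right, y down, z forward; pixel columns grow to the right and rows downward; lengths in m; the calibration is good to about 2 mm. A picture is of the moment at which its call begins: read the wrist's pose just before it. calibration takes no time and is no camera call.
A pose or a line that the arm cannot do raises bot.PlanningError and nothing moves.
- bot.close_job(): hands the job in, once; it reports no verdict.
Trained networks look in the newest picture that a camera, given by its name, has taken for a name from the list of things; names that differ only in an ending like _2 or _b are one class to them, and where a whole thing is asked for, a point or a joint stands for the part that bears it (a point fixed in the world has none). Each returns a list of dicts, best first, with "confidence" (0 to 1); they miss things now and then, are a little off and sometimes report something else, mostly with a low value. They report only what shows in the picture. A call takes as long as a camera call. They do not tell look-alikes from the thing itself.
- bot.search_frame(camera, thing): "bbox" ([left, top, width, height] in pixels, round what is visible of it).
Readings, each from a call of its own:
- bot.read_clock(): time.
- bot.read_joint_positions(): joint angles.
- bot.read_joint_vel(): joint speeds.
- bot.read_joint_efforts(): joint torques, N m.
- bot.read_position(): TCP position.
- bot.read_tool_rot(): TCP orientation.
- bot.read_ft_force(): force on the tool from outside, world axes, zero at the start.
- bot.read_moment(): the same for the moment, N m.
- bot.read_gripper_width(): opening from 0.0 (shut) to 1.0 (fully open).
Only numpy, scipy, OpenCV 4.12 (cv2) and the standard library are available. Lean on these libraries where they do the work, as an engineer would, in place of code of your own. Each camera call takes 0.05 s, during which the arm holds its last target.

## Working session

There is one attempt and no reset: what is moved stays moved. The work goes in short steps, each a Python script; the robot and the scene stay as the last script left them, time stands still between calls to the robot, and variables do not carry over. Pictures are saved under pics/ and viewed, and the job is handed in when it is done.

```bash
ls; mkdir -p pics; python3 - <<'E'
from cell import bot
import cv2
for n in ("scene","side","wrist"):
    im=bot.camera(n); cv2.imwrite(f"pics/a_{n}.png",im[:,:,::-1])
    c=bot.calibration(n); print(n,{k:(v.round(4).tolist() if hasattr(v,'round') and not isinstance(v,float) else v) for k,v in c.items()})
    for t in ("rack_handle","green_handle","catch"):
        print(t,[(d['bbox'],round(d['confidence'],2)) for d in bot.search_frame(n,t)])
print(bot.read_clock(),bot.read_position(),bot.read_tool_rot(),bot.grip_depth)
E
```

```text
pics
scene {'mtx': [[457.3404, 0.0, 319.6415], [0.0, 457.3404, 241.0512], [0.0, 0.0, 1.0]], 'k1': 0.03677459769250102, 'extrinsics': [[-0.8392, 0.5437, 0.0143, 0.4627], [0.4245, 0.6712, -0.6078, -0.202], [-0.34, -0.504, -0.794, 1.1983], [0.0, 0.0, 0.0, 1.0]]}
rack_handle [([423.8, 218.2, 57.0, 67.8], 0.94), ([336.4, 142.7, 60.0, 55.6], 0.88), ([399.5, 327.1, 85.1, 78.2], 0.82), ([218.4, 286.6, 35.1, 43.0], 0.75), ([478.0, 271.8, 74.1, 68.4], 0.67)]
green_handle [([328.2, 252.3, 69.8, 72.1], 0.79), ([170.4, 184.0, 33.5, 44.6], 0.48)]
catch [([223.6, 169.8, 28.0, 28.6], 0.84)]
side {'mtx': [[606.6986, 0.0, 325.2918], [0.0, 606.6986, 246.85], [0.0, 0.0, 1.0]], 'k1': -0.06843761306018027, 'extrinsics': [[0.7118, -0.7024, 0.0017, -0.3725], [-0.3599, -0.3669, -0.8578, 0.2946], [0.6031, 0.61, -0.5139, 0.8738], [0.0, 0.0, 0.0, 1.0]]}
rack_handle [([163.5, 270.1, 52.5, 66.9], 0.95), ([252.0, 330.0, 92.4, 93.6], 0.8), ([104.5, 222.6, 64.2, 68.0], 0.72), ([181.5, 198.1, 66.1, 57.3], 0.59)]
green_handle [([247.4, 227.3, 72.3, 70.4], 0.64), ([427.8, 262.5, 35.4, 20.0], 0.17)]
catch [([432.0, 260.3, 31.0, 22.5], 0.55), ([335.3, 254.0, 163.4, 133.1], 0.42)]
wrist {'mtx': [[350.0173, 0.0, 320.7956], [0.0, 350.0173, 240.2448], [0.0, 0.0, 1.0]], 'k1': -0.059692339804588164, 'hand_eye': [[1.0, 0.0016, -0.0012, 0.0006], [0.0016, -0.2939, 0.9558, -0.1433], [0.0012, -0.9558, -0.2939, 0.0767], [0.0, 0.0, 0.0, 1.0]]}
rack_handle [([53.6, 286.4, 136.5, 85.3], 0.96), ([0.2, 0.0, 141.4, 126.8], 0.84)]
green_handle [([219.9, 1.9, 145.6, 123.7], 0.83)]
catch [([392.3, 390.4, 39.2, 33.5], 0.9)]
0.6 [5.50013823e-01 7.98450737e-06 2.31302188e-01] [-7.07103203e-01  7.07110360e-01  1.36926974e-05  9.48089777e-06] 0.0187
```

View pics/a_scene.png

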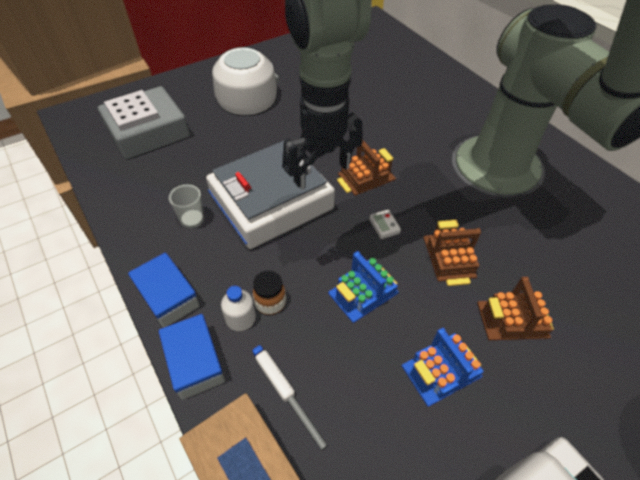

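View pics/a_side.png

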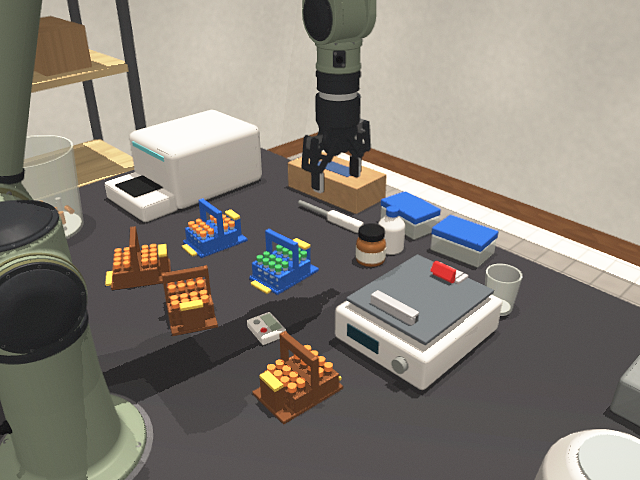

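View pics/a_wrist.png

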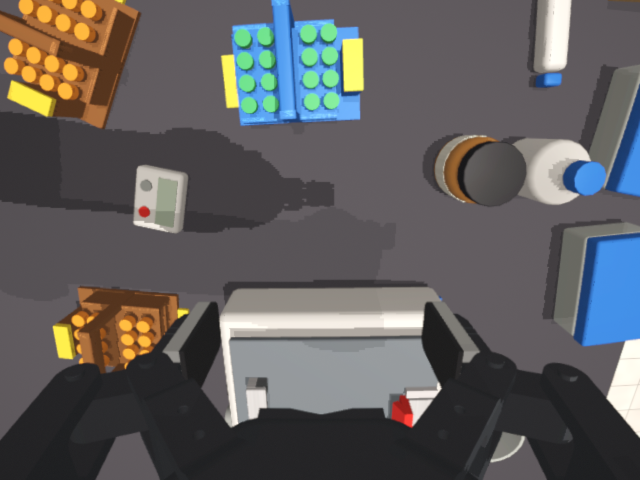

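```bash
python3 - <<'E'
import cv2,numpy as np
a=cv2.imread("pics/a_scene.png"); b=cv2.imread("pics/a_side.png")
c1=cv2.resize(a[320:410,395:495],(400,360),interpolation=2)
c2=cv2.resize(b[190:260,175:253],(400,360),interpolation=2)
cv2.imwrite("pics/crop_rack.png",np.hstack([c1,c2]))
c1=cv2.resize(a[135:255,200:340],(466,400),interpolation=2)
c2=cv2.resize(b[245:395,325:505],(480,400),interpolation=2)
cv2.imwrite("pics/crop_clamp.png",cv2.resize(np.hstack([c1,c2]),(800,338)))
E
```

```text
(no output)
```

View pics/crop_rack.png

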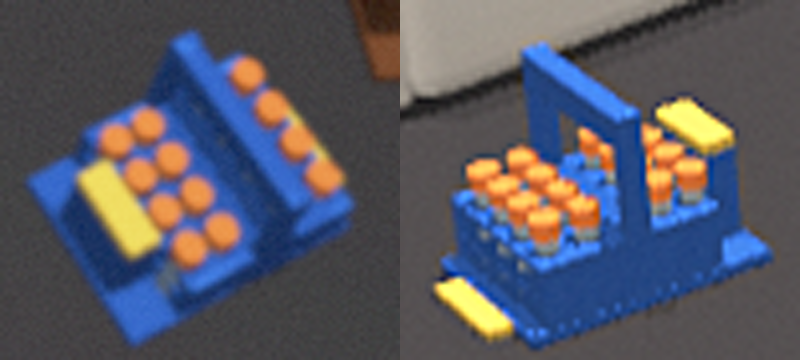

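View pics/crop_clamp.png

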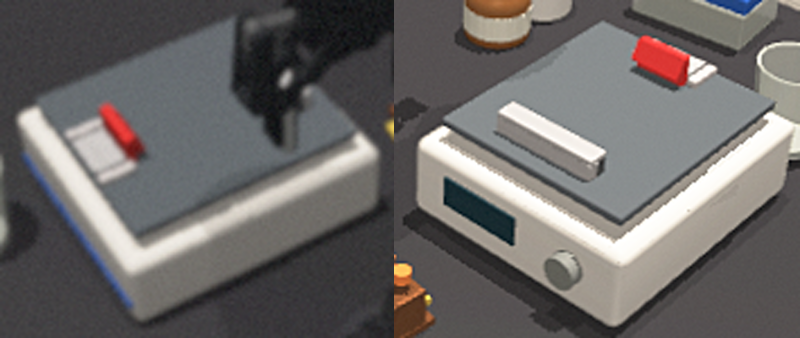

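```bash
cat > h.py <<'E'
import numpy as np, cv2
from scipy.optimize import least_squares
from scipy.spatial.transform import Rotation as R
def proj(c,P,T=None):
    P=np.atleast_2d(P); E=np.array(c['extrinsics']) if T is None else T
    q=P@E[:3,:3].T+E[:3,3]; s=q[:,:2]/q[:,2:]; s=s*(1+c['k1']*(s**2).sum(1,keepdims=True))
    m=np.array(c['mtx']); return s@m[:2,:2].T+m[:2,2]
def wristT(c,pos,quat):
    B=np.eye(4); B[:3,:3]=R.from_quat(np.roll(quat,-1)).as_matrix(); B[:3,3]=pos
    return np.linalg.inv(B@np.array(c['hand_eye']))
def fit(obs,p0,z=0.):
    # obs list (calib,T,localpt,pix); p = x,y,yaw
    def w(p,l): c,s=np.cos(p[2]),np.sin(p[2]); return np.array([p[0]+c*l[0]-s*l[1],p[1]+s*l[0]+c*l[1],z+l[2]])
    f=lambda p: np.concatenate([(proj(c,w(p,np.array(l)/1000.),T)[0]-px) for c,T,l,px in obs])
    r=least_squares(f,p0,loss='soft_l1',f_scale=2.); return r.x,f(r.x).reshape(-1,2)
E
cat > f1.py <<'E'
from cell import bot
from h import *
cs,cd=bot.calibration("scene"),bot.calibration("side")
S=lambda l,x,y:(cs,None,l,np.array([x/4+395,y/4+320]))
D=lambda l,x,y:(cd,None,l,np.array([(x-400)/5.128+175,y/5.143+190]))
obs=[S((60,42,3),135,343),S((60,-42,3),28,180),S((-60,42,4),352,215),S((-4,42,94),305,200),S((-4,-42,94),185,38),S((50,0,56),120,208),
D((60,-42,3),772,255),D((-60,-42,3),540,345),D((-72,24,3),437,283),D((-72,-24,3),492,335),D((-4,42,94),535,50),D((-4,-42,94),632,118),D((50,0,56),695,123)]
for y0 in(0,1.5,3,-1.5):
    p,r=fit(obs,[.5,.3,y0]); print(p.round(4),np.abs(r).sum().round(1))
print(r.round(1))
# clamp
k=466/140*800/946; kx=k
S=lambda l,x,y:(cs,None,l,np.array([x/(800/946*466/140)+200,y/(338/400*400/120)+135]))
D=lambda l,x,y:(cd,None,l,np.array([(x-394)/(480/180*800/946)+325,y/(338/400*400/150)+245]))
obs=[D((-65,44,18),497,122),D((-65,44,18),513,102),D((-65,-44,18),605,155),D((62,22,26),640,38),D((62,-22,26),690,68),D((54,-22,10.5),684,84),D((54,22,10.5),634,55),
S((62,22,26),138,150),S((62,-22,26),103,105)]
obs=obs[1:]
for y0 in(0,1.5,3,-1.5):
    p,r=fit(obs,[.6,-.1,y0],.095); print(p.round(4),np.abs(r).sum().round(1))
print(r.round(1))
E
python3 f1.py
```

```text
[ 0.5047  0.3411 -0.0755] 20.1
[ 0.5047  0.3411 -0.0755] 20.1
[0.5047 0.3411 6.2077] 20.1
[ 0.5047  0.3411 -0.0755] 20.1
[[-0.2  0.4]
 [-0.9  0.5]
 [-1.6  1. ]
 [-0.2 -0.4]
 [-2.  -1. ]
 [-0.4 -0.5]
 [-0.7 -0.6]
 [-1.  -0.4]
 [-0.5  1.7]
 [-0.6  0.1]
 [-1.5 -0.8]
 [-0.7 -0.8]
 [-1.1 -0.6]]
[ 0.5655 -0.1945 -0.0054] 26.1
[ 0.5655 -0.1945 -0.0054] 26.1
[ 0.5655 -0.1945  6.2777] 26.1
[ 0.5655 -0.1945 -0.0054] 26.1
[[ 0.4 -0.6]
 [ 0.8 -1.6]
 [ 0.5  0.8]
 [-1.4 -2.9]
 [-2.4 -0.8]
 [-0.4  2.2]
 [-2.7 -5.9]
 [ 0.5 -2.3]]
```

```bash
cat > look.py <<'E'
from cell import bot
from h import *
import pickle,sys
def look(n,cam="wrist"):
    pos,q=bot.read_position(),bot.read_tool_rot(); im=bot.camera(cam)
    cv2.imwrite(f"pics/{n}.png",im[:,:,::-1]); pickle.dump((pos,q),open(f"pics/{n}.pkl","wb")); return im
E
python3 - <<'E'
from look import *
q=[-.70710678,.70710678,0,0]
bot.move_pose([.565,-.29,.30],q); look("w_clamp")
bot.move_pose([.50,.25,.30],q); look("w_rack")
print(bot.read_clock())
E
```

```text
3.8083
```

View pics/w_clamp.png

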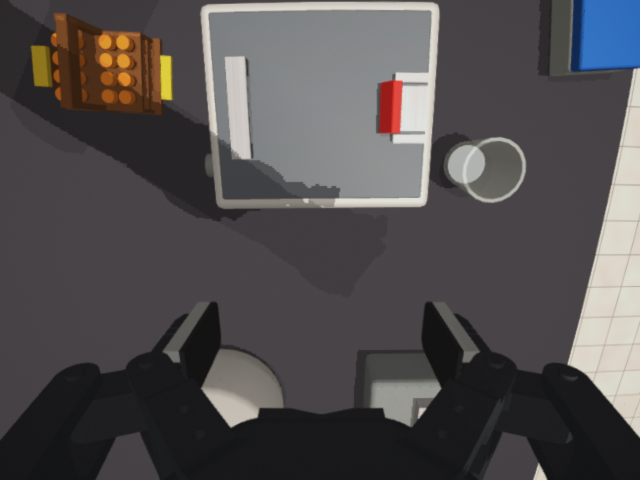

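View pics/w_rack.png

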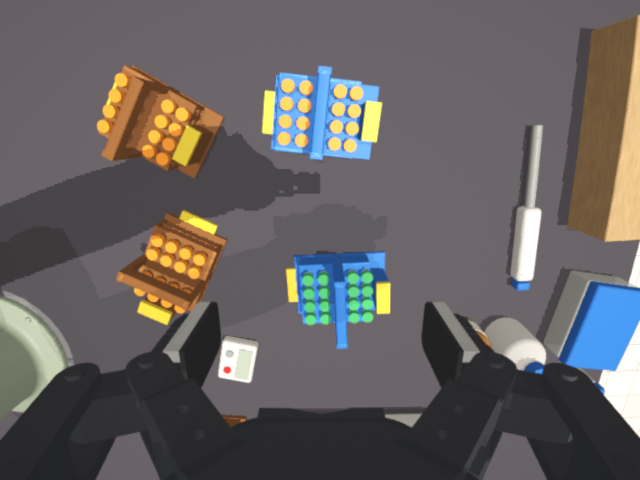

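```bash
python3 - <<'E'
import cv2,numpy as np
a=cv2.imread("pics/w_clamp.png"); b=cv2.imread("pics/w_rack.png")
cv2.imwrite("pics/z_clamp.png",cv2.resize(a[40:180,200:450],(800,448),interpolation=2))
cv2.imwrite("pics/z_rack.png",cv2.resize(b[55:175,250:400],(750,600),interpolation=2))
E
```

```text
(no output)
```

View pics/z_clamp.png

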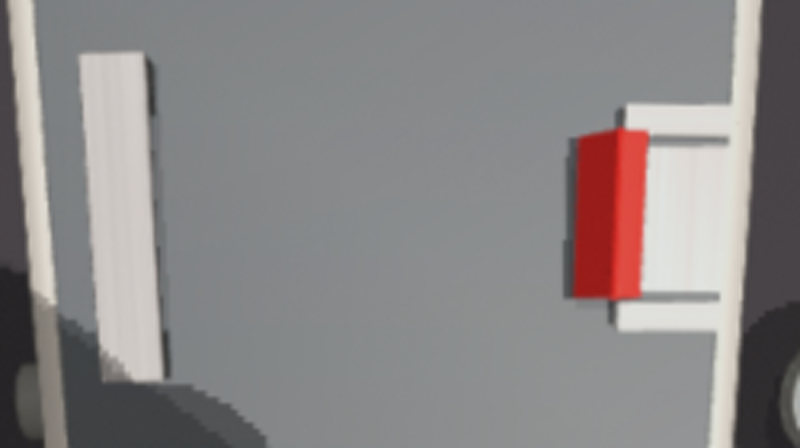

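View pics/z_rack.png

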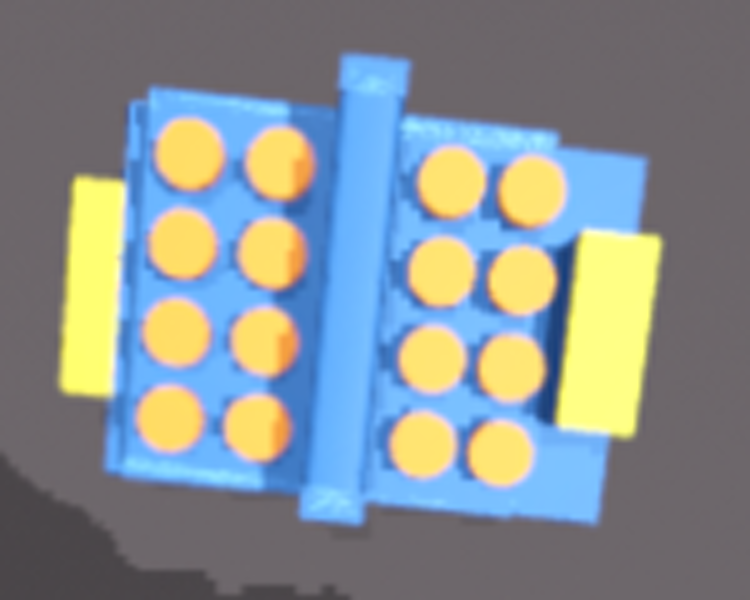

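```bash
cat > f2.py <<'E'
from look import *
cw=bot.calibration("wrist"); cs,cd=bot.calibration("scene"),bot.calibration("side")
pos,q=pickle.load(open("pics/w_clamp.pkl","rb")); T=wristT(cw,pos,q)
W=lambda l,x,y:(cw,T,l,np.array([x/3.2+200,y/3.2+40]))
obs=[W((-65,44,18),145,52),W((-65,-44,18),163,380),W((54,22,10.5),577,138),W((54,-22,10.5),573,297),W((62,22,26),620,129),W((62,-22,26),613,297)]
p,r=fit(obs,[.56,-.19,0],.095); print("clamp",p.round(4)); print(r.round(1).tolist())
p,r=fit(obs[:2],[.56,-.19,0],.095); print("lip only",p.round(4));
p,r=fit(obs[2:],[.56,-.19,0],.095); print("catch only",p.round(4));
pos,q=pickle.load(open("pics/w_rack.pkl","rb")); T=wristT(cw,pos,q)
W=lambda l,x,y:(cw,T,l,np.array([x/5+250,y/5+55]))
obs=[W((-4,42,94),375,56),W((-4,-42,94),333,522),W((-72,24,5),76,177),W((-72,-24,5),60,393),W((58,20,56),661,235),W((58,-20,56),635,437),W((42,20,56),583,230),W((42,-20,56),557,428),W((60,42,6),647,157),W((60,-42,6),598,523)]
p,r=fit(obs,[.5,.34,0]); print("rack",p.round(4)); print(r.round(1).tolist())
E
python3 f2.py
```

```text
clamp [ 0.565  -0.1901  0.0113]
[[-0.0, -0.3], [0.2, 0.3], [0.6, -0.5], [0.3, 0.4], [-0.6, -0.2], [-0.4, 0.4]]
lip only [ 0.5649 -0.1902  0.009 ]
catch only [ 0.565  -0.1902  0.014 ]
rack [ 0.5047  0.3429 -0.1006]
[[0.3, 0.6], [-0.2, -0.3], [-0.0, 0.6], [0.7, -0.5], [-0.3, 0.6], [-0.5, -0.6], [0.1, -0.1], [0.3, -0.4], [-0.3, 0.3], [-0.2, -0.2]]
```

```bash
cat > plan.py <<'E'
from look import *
RX=R.from_euler('x',-90,degrees=True)
rack=np.array([.5047,.3425,-.0990]); clamp=np.array([.565,-.1901,.0115])
qq=lambda r: np.roll(r.as_quat(),1)
def place(tab_x,tab_z,th,dy=0.,off=(0,0,.066)):
    """TCP pose with tab-end bottom edge at clamp (tab_x,dy,tab_z), pitched up th. off: TCP in rack local frame (plate origin)"""
    Rc=R.from_euler('z',clamp[2]); Rr=Rc*R.from_euler('y',-th)
    edge=np.array([clamp[0],clamp[1],.095])+Rc.apply([tab_x,dy,tab_z])
    return edge+Rr.apply(np.array(off)-np.array([-.072,0,0])), qq(Rr*RX)
OFF=(-.004,0,.066)
E
python3 - <<'E'
from plan import *
for a in [(-.055,.10,.25),(-.055,.0025,.25),(-.075,.0025,.25),(-.074,.0,.0)]:
    p,q=place(*a,off=OFF); print(p.round(3),np.round(bot.solve_ik(p,q),2))
Rr=R.from_euler('z',rack[2]); q=qq(Rr*RX)
g=np.array([rack[0],rack[1],0])+Rr.apply(OFF); print(g)
bot.set_gripper(0.6)
bot.move_pose(g+[0,0,.09],q)
print(bot.move_linear(g,speed=.1,until_force=8))
print(bot.read_position(),bot.read_ft_force())
bot.set_gripper(0,80)
print(bot.read_gripper_width(),bot.read_position(),bot.read_ft_force(),bot.read_clock())
look("g_side","side"); look("g_wr")
E
```

```text
[ 0.56  -0.19   0.276] [-0.52  0.2  -0.27  0.88  0.13  1.06]
[ 0.56  -0.19   0.178] [-0.52  0.28 -0.43  0.64  0.13  1.06]
[ 0.54  -0.19   0.178] [-0.54  0.25 -0.48  0.63  0.13  1.04]
[ 0.559 -0.19   0.161] [-0.45  0.45 -0.19  0.93  0.    1.11]
[0.50071959 0.34289535 0.066     ]
False
[0.5013066  0.34314697 0.06671838] [-0.28546853  0.31300786  0.24931062]
0.12752332717131143 [0.5008414  0.34305442 0.06644863] [-0.46247042 -0.48249823  2.90919635] 6.4583
```

```bash
python3 - <<'E'
from plan import *
p0=bot.read_position()
bot.move_linear(p0+[0,0,.16],speed=.2)
print(bot.read_ft_force(),bot.read_gripper_width(),bot.read_moment())
p,q=place(-.053,.10,.25,off=OFF)
bot.move_linear([.53,.05,.30],speed=.3,rotation=qq(RX))
bot.move_linear(p,speed=.25,rotation=q)
print(bot.read_position()-p,bot.read_ft_force(),bot.read_clock())
look("h_side","side"); look("h_scene","scene"); look("h_wr")
a=cv2.imread("pics/h_side.png")[140:400,270:530]; b=cv2.imread("pics/h_wr.png")
cv2.imwrite("pics/h2.png",np.hstack([cv2.resize(a,(400,400)),cv2.resize(b,(400,300))[np.r_[0:300,[299]*100]]]))
E
```

```text
[-0.06028931 -0.30424872 -1.88341839] 0.1265733571444954 [0.0247935  0.04962775 0.00622734]
[-2.79001425e-05  1.35259480e-03 -1.12627879e-05] [-0.11346283 -0.50109389 -3.45802046] 9.7917
```

View pics/h2.png

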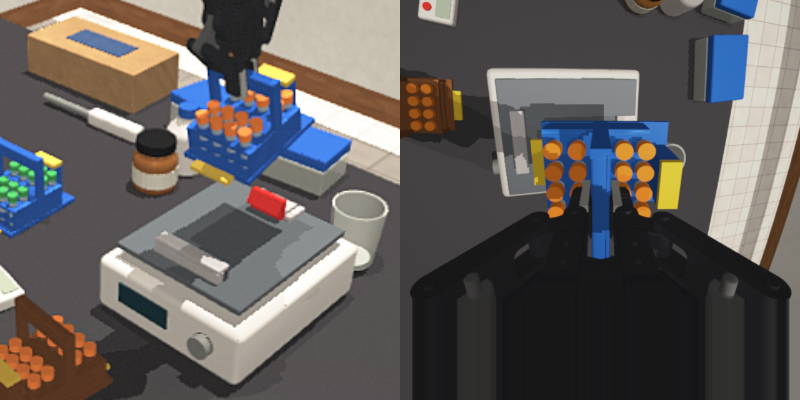

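```bash
cat > ov.py <<'E'
from plan import *
def overlay(n,cam,box,out,off=OFF,k=4):
    pos,q=pickle.load(open(f"pics/{n}.pkl","rb")); c=bot.calibration(cam)
    Rr=R.from_quat(np.roll(q,-1))*RX.inv()
    im=cv2.imread(f"pics/{n}.png"); x0,y0,x1,y1=box
    im=cv2.resize(im[y0:y1,x0:x1],None,fx=k,fy=k,interpolation=2)
    def L(pts,col,base=None):
        P=np.array(pts)/1000.
        w=pos+Rr.apply(P-off) if base is None else base+R.from_euler('z',clamp[2]).apply(P)
        u=((proj(c,w,None if cam!="wrist" else wristT(c,pos,q))-[x0,y0]+.5)*k).astype(int)
        cv2.polylines(im,[u.reshape(-1,1,2)],True,col,1)
    L([(-72,-24,5),(-72,24,5),(-60,24,5),(-60,-24,5)],(255,0,255))
    L([(-60,-42,6),(-60,42,6),(60,42,6),(60,-42,6)],(0,255,0))
    L([(42,-20,56),(42,20,56),(58,20,56),(58,-20,56)],(255,0,255))
    L([(-10,-42,94),(-10,42,94),(2,42,94),(2,-42,94)],(0,255,0))
    b=np.array([clamp[0],clamp[1],.095])
    L([(-65,-44,13),(-65,44,13),(-65,44,18),(-65,-44,18)],(0,255,255),b)
    L([(54,-22,10.5),(54,22,10.5),(62,22,26),(62,-22,26)],(0,255,255),b)
    cv2.imwrite(f"pics/{out}.png",im)
E
python3 -c "
from ov import *
overlay('h_side','side',(340,170,490,320),'o_side')
overlay('h_scene','scene',(200,80,350,230),'o_scene')
a=cv2.imread('pics/o_side.png');b=cv2.imread('pics/o_scene.png')
cv2.imwrite('pics/o2.png',cv2.resize(np.hstack([a,b]),(800,400),interpolation=3))"
```

```text
(no output)
```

View pics/o2.png

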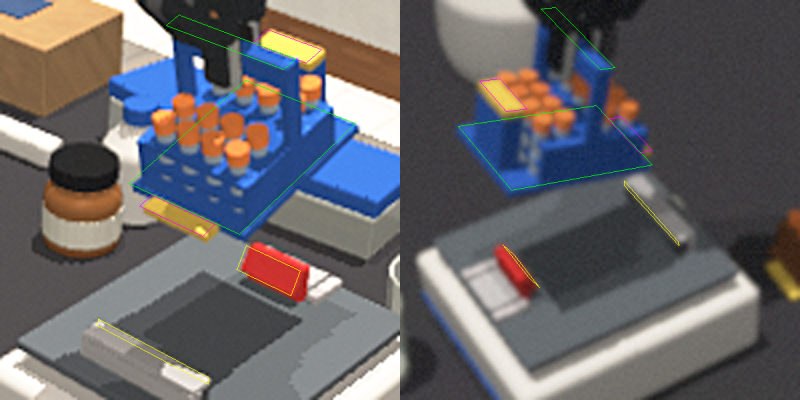

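View pics/o_side.png

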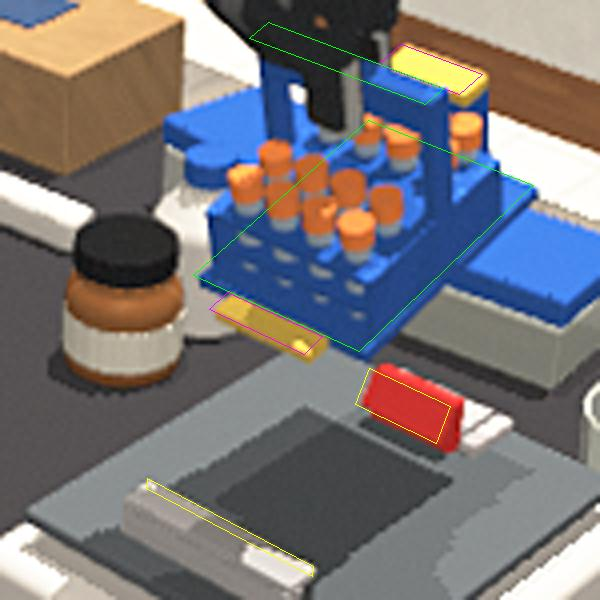

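```bash
python3 - <<'E'
from ov import *
p,q=place(-.053,.03,.25,off=OFF); bot.move_linear(p,speed=.15,rotation=q)
p,q=place(-.053,.003,.25,off=OFF); print(bot.move_linear(p,speed=.04,rotation=q,until_force=4))
bot.wait(.2)
print(bot.read_position()-p,bot.read_ft_force(),bot.read_clock())
look("i_side","side"); look("i_scene","scene")
overlay('i_side','side',(340,200,490,350),'o_side')
overlay('i_scene','scene',(200,110,350,260),'o_scene')
E
```

```text
False
[ 0.0002073  -0.0001272   0.00033948] [ 0.2837366  -0.04088624 -2.01408284] 11.5833
```

View pics/o_side.png

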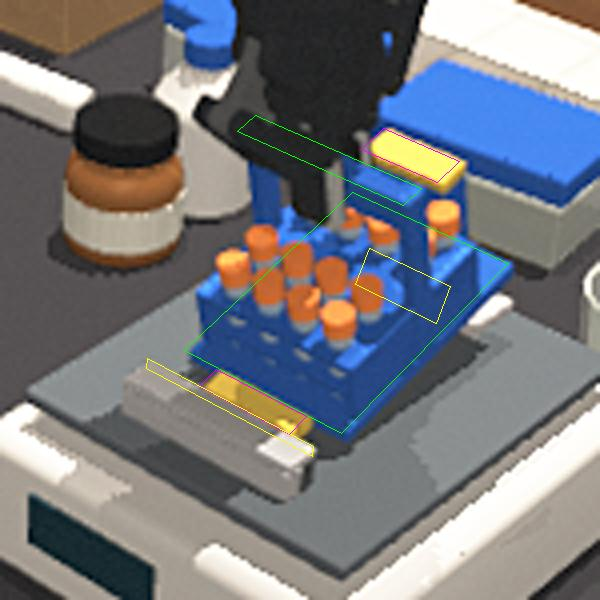

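View pics/o_scene.png

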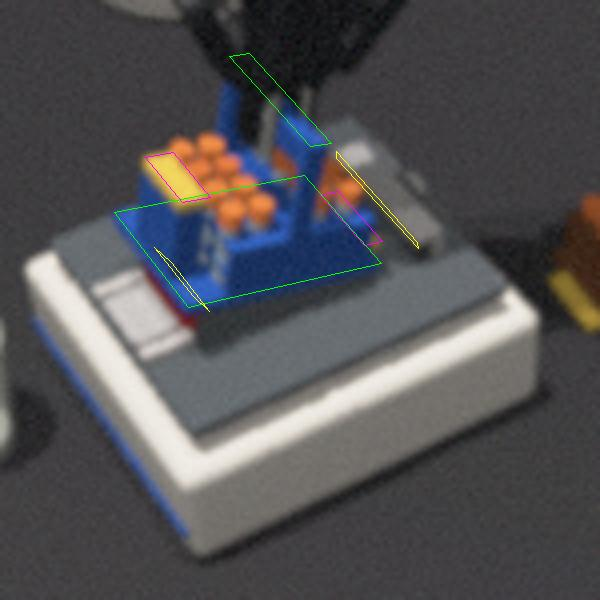

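```bash
python3 - <<'E'
from ov import *
p,q=place(-.0775,.003,.25,off=OFF); hit=bot.move_linear(p,speed=.03,rotation=q,until_force=4)
bot.wait(.1)
print(hit,bot.read_position()-p,bot.read_ft_force(),bot.read_moment(),bot.read_clock())
look("j_side","side"); look("j_scene","scene")
overlay('j_side','side',(340,200,490,350),'o_side')
overlay('j_scene','scene',(200,110,350,260),'o_scene')
E
```

```text
True [0.00219057 0.00016453 0.00025923] [ 4.09837946 -1.43659553 -0.36882627] [-0.1014032  -0.80219123 -0.03629519] 12.55
```

View pics/o_side.png

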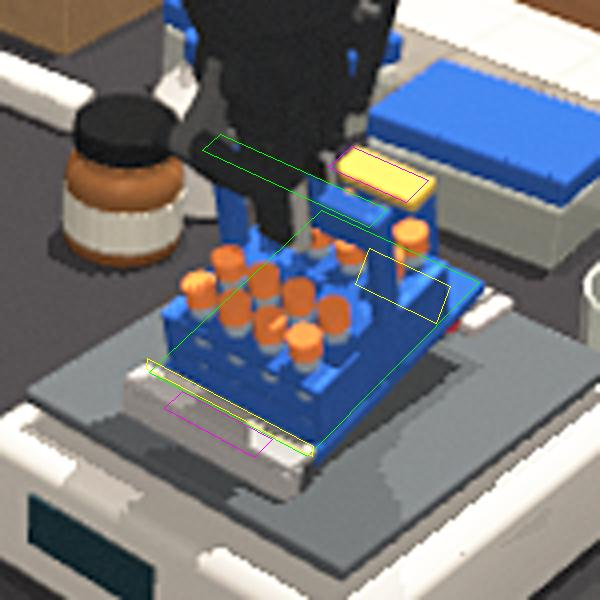

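View pics/o_scene.png

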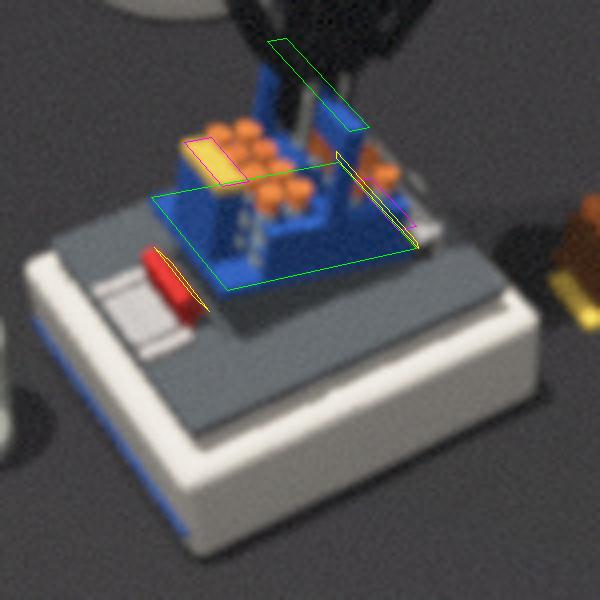

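```bash
python3 - <<'E'
from ov import *
p,q=place(-.0742,.0028,.25,off=OFF); bot.move_linear(p,speed=.03,rotation=q); print(bot.read_ft_force())
for th,z in ((.20,.0024),(.16,.002),(.13,.0015)):
    p,q=place(-.0742,z,th,off=OFF); hit=bot.move_linear(p,speed=.03,rotation=q,until_force=8)
    print(th,hit,bot.read_position()-p,bot.read_ft_force())
    if hit: break
look("k_side","side"); look("k_scene","scene"); print(bot.read_clock())
overlay('k_side','side',(340,200,490,350),'o_side')
overlay('k_scene','scene',(200,110,350,260),'o_scene')
a=cv2.imread('pics/o_side.png');b=cv2.imread('pics/o_scene.png')
cv2.imwrite('pics/o3.png',cv2.resize(np.hstack([a,b]),(800,400),interpolation=3))
E
```

```text
[ 2.25015249 -1.22004136 -1.14190298]
0.2 False [-0.00045886  0.00032815 -0.00082012] [ 1.61643153 -1.15808468 -2.93015381]
0.16 False [-0.00060595  0.00028199 -0.00060357] [ 2.67627847 -0.02476515 -2.07634793]
0.13 False [-0.00065584  0.00021446 -0.00046522] [ 1.98168734 -0.79752163 -2.4807083 ]
13.8583
```

View pics/o3.png

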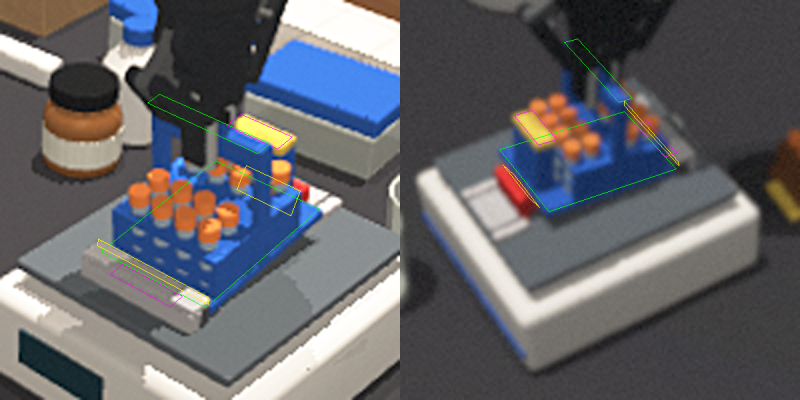

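```bash
python3 - <<'E'
from ov import *
bot.set_gripper(0.5)
pos,q=bot.read_position(),bot.read_tool_rot()
d=R.from_quat(np.roll(q,-1)).apply([0,-1,0])
bot.move_linear(pos+d*.08,speed=.12)
Rc=R.from_euler('z',clamp[2])
pt=np.array([clamp[0],clamp[1],.095])+Rc.apply([.049,0,.056])
for s in(1,-1):
    qp=qq(Rc*R.from_euler('z',s*np.pi/2)*RX); print(bot.solve_ik(pt,qp))
look("l_side","side"); look("l_scene","scene"); print(bot.read_clock())
a=cv2.resize(cv2.imread("pics/l_side.png")[200:350,340:490],(400,400));b=cv2.resize(cv2.imread("pics/l_scene.png")[110:260,200:350],(400,400))
cv2.imwrite("pics/l2.png",np.hstack([a,b]))
E
```

```text
[-0.41420205  0.55397882 -0.04632132  0.97049619  0.         -0.42570205]
[-0.41420205  0.55397882 -0.04632132  0.97049619  0.          2.71589061]
15.1833
```

View pics/l2.png

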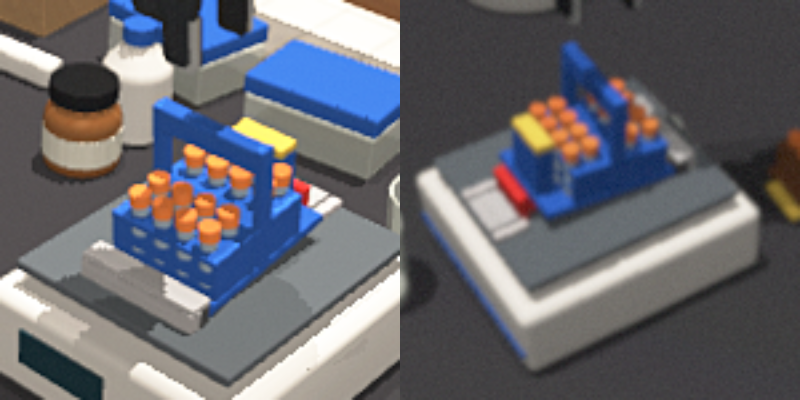

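```bash
python3 - <<'E'
from ov import *
Rc=R.from_euler('z',clamp[2]); b=np.array([clamp[0],clamp[1],.095])
qp=qq(Rc*R.from_euler('z',np.pi/2)*RX)
bot.set_gripper(0)
at=lambda z: b+Rc.apply([.049,0,z])
bot.move_pose(at(.13),qp)
bot.move_linear(at(.08),speed=.1)
f0=bot.read_ft_force()
for z in (.066,.062,.0585,.0565,.055,.0535):
    hit=bot.move_linear(at(z),speed=.02,until_force=22)
    print(z,hit,(bot.read_position()[2]-.095).round(4),(bot.read_ft_force()-f0).round(1))
    if hit: break
look("m_side","side"); look("m_scene","scene"); print(bot.read_clock())
a=cv2.resize(cv2.imread("pics/m_side.png")[200:350,340:490],(400,400));b=cv2.resize(cv2.imread("pics/m_scene.png")[110:260,200:350],(400,400))
cv2.imwrite("pics/m2.png",np.hstack([a,b]))
E
```

```text
0.066 False 0.0671 [ 2.9 -0.3  6.4]
0.062 False 0.0619 [2.4 0.1 3.2]
0.0585 False 0.0576 [ 0.7 -0.3 -0.1]
0.0565 False 0.0561 [ 1.3 -0.  -0. ]
0.055 False 0.0561 [-2.   1.1  8.1]
0.0535 False 0.056 [-4.5  2.7 15.7]
20.025
```

View pics/m2.png

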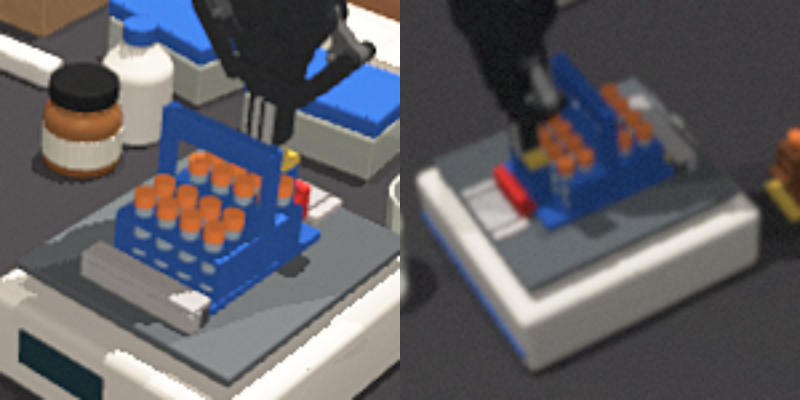

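```bash
python3 - <<'E'
from ov import *
bot.move_linear(bot.read_position()+[0,0,.15],speed=.15); bot.wait(.3)
print(bot.read_ft_force(),bot.read_clock())
look("n_side","side"); look("n_scene","scene")
pos=np.array([clamp[0],clamp[1],.095])
for cam in("side","scene"):
    pickle.dump((pos+R.from_euler('z',clamp[2]).apply([-.001-.004,0,.066]),qq(R.from_euler('z',clamp[2])*RX)),open(f"pics/n_{cam}.pkl","wb"))
overlay('n_side','side',(340,200,490,350),'o_side')
overlay('n_scene','scene',(200,110,350,260),'o_scene')
a=cv2.imread("pics/n_side.png")[200:350,340:490];a=np.vstack([cv2.resize(a,(400,400),interpolation=2)])
b=cv2.resize(cv2.imread("pics/o_side.png"),(400,400),interpolation=3)
cv2.imwrite("pics/n2.png",np.hstack([a,b]))
E
```

```text
[ 1.05653247  0.47516755 -0.02539698] 21.4917
```

View pics/n2.png

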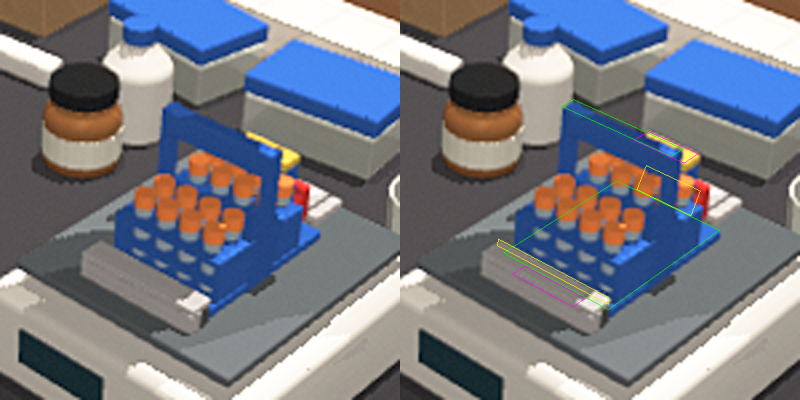

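View pics/o_scene.png

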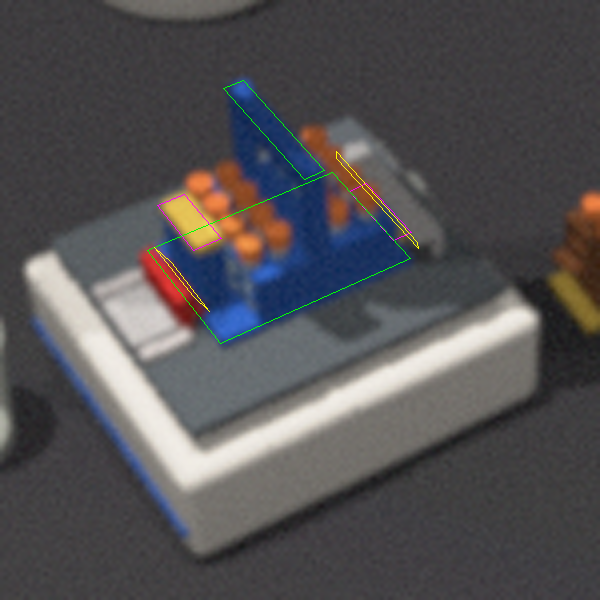

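View pics/n_scene.png

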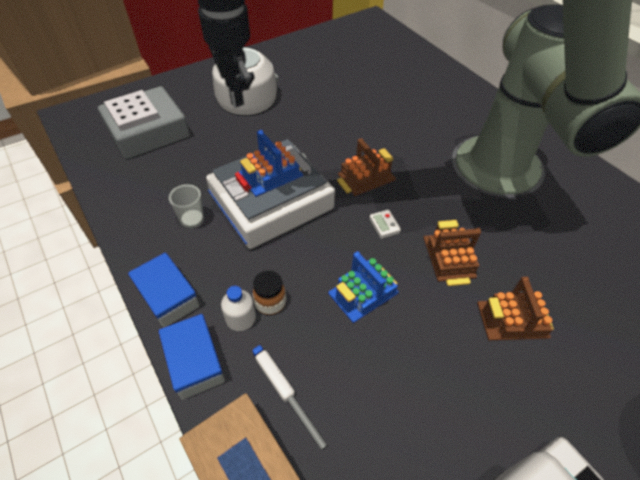

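```bash
python3 -c "
from cell import bot
bot.close_job()"
```

```text
the job is handed in; nothing more can be done
```

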